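# Cap a fallen sample bottle in the bench pedal press

### The job

Stand the fallen sample bottle upright in the bench press, pushed back against the V fence so that it is centred under the ram. Then press the pedal smoothly down to its stop, without straining it, so that the ram pushes the loose cap home, let the pedal come back up, and leave the capped bottle standing upright in the press. Press the cap on only with the press, set the glass down gently, and leave the beaker and the two capped bottles standing where they are.

Things in the scene. Friction and masses are not known exactly. Their poses are not given: they have to be found in the camera images.
- bottle: Fallen bottle, brown glass, paper label, 0.2 to 0.3 kg. Round body 52 mm across, straight up to 62 mm, then shoulder, 27 mm neck and a white cap (33 mm across, 16 mm high) standing proud: 105 mm long, 98 mm with the cap home. Origin: centre of the underside; z axis: from there to the cap. Lies on its side at the start, the cap pointing roughly away from the robot.
- cap (a joint): How far the cap has been pushed down onto the bottle's neck (m): 0 to 0.001 at the start, 0.007 as far as it can go. The press leaves it home at about 0.0065. A stiff push fit, about 14 N.
- press: Capping press, fixed. Origin: on the worktop under the ram axis. x points from the open front to the column at the back, y left to the pedal, z up. Grey base plate 8 mm thick, x -125 to 150 mm, y -62 to 187. Column x 51 to 149, y -35 to 35, 215 mm high. Bar that carries the ram: x -14 to 106, 24 mm wide, its top 47 mm above the ram face.
- anvil (a point): Point under the ram on the steel wear strip, 10 mm above the worktop: place of the centre of the bottle's underside. The strip spans press x -115 to 40 mm, y -42 to 42, flat to stand and slide bottles on. Behind the point two steel fence plates, 22 mm high, form a V open to the front; a bottle pushed back touches both when it is centred. Axes as the press.
- ram_face (a point): Centre of the underside of the ram, a round steel pad 36 mm across; at rest 126 mm above the worktop, only 11 mm above the proud cap of a standing bottle, so bottles go in from the front. It comes down 18 mm with the full pedal stroke.
- pedal (a joint): Angle of the pedal (rad): 0 = up, at rest; 0.30 = down on its stop. A spring brings it back up.
- pedal_tread (a point): Centre of the top of the pedal's black ribbed tread, 74 x 54 mm, at press x -60, y 135 mm; moves with the pedal. At rest 90 mm above the worktop, sloping up 0.19 rad to the front; the stroke takes it down 55 mm. Hinged on a cross shaft at press x 125 mm, height 45 mm. Force about 3 N at first, 6 N near the stop, 5 N more while the cap is going on.
- capped_1: Finished bottle of the same kind, cap home, 98 mm high, standing at the back right. Origin: centre of the underside. To be left alone.
- capped_2: Second finished bottle, like the first and near it. Origin: centre of the underside. To be left alone.
- beaker: Glass beaker, 52 mm across, 71 mm high, standing to the left of the press. Origin: centre of the underside. To be left alone.
Mind the look-alikes: they are no part of the job. Leave any turquoise look-alike of the bottle alone.

How it is judged:
By the outcome, as a careful person would: the job done as asked, in the order asked, and still so for the second after the job is handed in, with the robot touching nothing.
It also fails if it takes over 64 s, if anything falls off the work surface, if the arm or the gripper's body presses on something with over 40 N, if the wrist force passes 120 N, or if a joint passes its speed limit or range.

### The arm

A 6-joint arm with a two-finger parallel gripper is mounted at the origin on a cart in front of the work surface, level with it; the furniture and walls round the work are solid. World frame = base frame: x ahead of the robot, y to its left, z up, the work surface at z = 0. Lengths are in m, angles in degrees, forces in N, time in s.
With the tool pointing down it reaches from about 0.25 to 0.725 m from the base axis. Payload 9.7 kg.
Tool frame: the origin (TCP) lies between the finger pads; the fingertips stand 17 mm ahead of it and the grasp point (between the pads) lies 2 mm behind it; z points along the fingers, y is the direction in which the jaws open and shut (so a half turn about z gives the same grasp; the last joint's range is limited). The gripper opens to 85 mm and grips with 20 to 120 N. Pads are 22 mm wide; open, the fingers measure 114 mm over their backs; the gripper's body (76 mm by 85 mm) begins 54 mm behind the grasp point. The pads swing forward as they close: fully open they stand 13 mm farther back than shut.
Start: joints at [67.895, 4.979, 10.078, 95.1, 0, 90], TCP at [0.207, 0.51, 0.248] pointing down, gripper open.
Joint ranges: [-179.16, 179.16], [-48.56, 103.87], [-65.8, 70.77], [-126.05, 130.52], [-82.76, 87.17], [-180, 180]. Speed limits (degrees/s): [127.2, 127.2, 147.25, 180, 180, 180].

### API

Orientations are given as [roll, pitch, yaw] about the fixed x, y, z axes, in that order (R = Rz(yaw) Ry(pitch) Rx(roll)).
In Python, from workcell import monitor, cams, order gives the robot as it stands. The module is installed in compiled form; this text tells all that it offers.
- The arm moves only by the shell command python3 -m handwheel 'ROWS' [OPENING] [FORCE]. ROWS is JSON, a list of rows, each a list of 6 numbers: the shift along the tool's x, y, z in m, then the turn, a rotation vector about the tool's x, y, z in degrees. In form: [[tx, ty, tz, wx, wy, wz], ...]. A call has exactly 8 rows; each row shifts and turns the commanded pose from where the row before left it, along the tool's axes as they then stand; what a row does not reach is not made up. A row lasts 1/12 s, in which the tool goes at most 41.7 mm and 7.16 degrees, less where a joint would pass 70% of its speed; a pose out of reach is approached as far as the arm can. A call is refused whole if a number of a shift passes 0.0417 or a number of a turn 7.16, either way. A call with a gripper value outside its range is refused whole. OPENING is the opening, from -1 (shut) to 1 (fully open), set as the call begins (- or left out, the last holds). The fingers move at their own pace and stop on an object; FORCE is the grip in N (left out, the last holds). Time passes only in rows, so rows that do not move let the fingers close, or fill a call up. It gives the time, the measured TCP pose, the force and the opening at its end, in the units of the state.
- monitor.get_obs(): the state, without advancing time (a new reading comes with each control period).
- cams.camera(name): name is "scene" or "top" or "wrist"; returns a dict with "img" (480x640x3 uint8, red, green, blue), "depth" (480x640 float32, m along the optical axis (not along the pixel's ray), 0 where there is no reading), "fx", "fy", "cx", "cy" (pixels), "distortion" ([k1, k2, p1, p2, k3] as OpenCV has them; the pictures are not rectified), "rvec" (rotation vector, rad) and "tvec" (3), from world to camera coordinates, as OpenCV has them; the wrist camera has in their place "tool_from_camera" (4x4, takes a point from camera to tool coordinates, whose origin is the TCP and whose axes are the flange's). Camera axes: x right, y down, z forward; pixel columns grow to the right and rows downward; lengths in m; the calibration is good to about 2 mm. A picture is of the moment at which its call begins: read the wrist's pose just before it.
- order.job_done(): hands the job in, once; it reports no verdict.
The state is a dict: "time": time; "q": joint angles; "qd": joint speeds; "joint_efforts": joint torques, N m; "ee_pos": TCP position; "tcp_rot": TCP orientation; "wrist_force": force on the tool from outside, world axes, zero at the start; "torque": the same for the moment, N m; "opening": finger opening in m.
Only numpy, scipy, OpenCV 4.12 (cv2) and the standard library are available. Lean on these libraries where they do the work, as an engineer would, in place of code of your own. Each camera call takes 0.05 s, during which the arm holds its last target. There are 200 camera calls.

## Working session

There is one attempt and no reset: what is moved stays moved. The work goes in short steps, Python scripts to look and compute and a shell command to move; the robot and the scene stay as the last step left them, time stands still between calls to the robot, and variables do not carry over. Pictures are saved under pics/ and viewed, about 8 in all and at most 12, crops included, and the job is handed in when it is done.

```bash
mkdir -p pics; cat > h.py <<'E'
import numpy as np, cv2
from workcell import monitor, cams, order
from scipy.spatial.transform import Rotation as R
def cam(n):
    o=monitor.get_obs(); c=cams.camera(n)
    K=np.array([[c['fx'],0,c['cx']],[0,c['fy'],c['cy']],[0,0,1]]); c['K']=K; c['D']=np.array(c['distortion'],float)
    if n=='wrist':
        T=np.eye(4); T[:3,:3]=R.from_euler('xyz',o['tcp_rot'],degrees=True).as_matrix(); T[:3,3]=o['ee_pos']
        W=T@np.array(c['tool_from_camera'])
    else:
        M=np.eye(4); M[:3,:3]=cv2.Rodrigues(np.array(c['rvec'],float))[0]; M[:3,3]=np.ravel(c['tvec']); W=np.linalg.inv(M)
    c['W']=W; return c
def rays(c,uv):
    p=cv2.undistortPoints(np.array(uv,float).reshape(-1,1,2),c['K'],c['D']).reshape(-1,2)
    return np.c_[p,np.ones(len(p))]
def plane(c,uv,z):
    d=rays(c,uv)@c['W'][:3,:3].T; o=c['W'][:3,3]
    return o+d*((z-o[2])/d[:,2])[:,None]
def deep(c,uv):
    z=np.array([c['depth'][int(v),int(u)] for u,v in uv]); return (rays(c,uv)*z[:,None])@c['W'][:3,:3].T+c['W'][:3,3]
def cloud(c):
    v,u=np.mgrid[0:480,0:640]; uv=np.c_[u.ravel(),v.ravel()]
    P=(rays(c,uv)*c['depth'].reshape(-1,1))@c['W'][:3,:3].T+c['W'][:3,3]
    return P.reshape(480,640,3)
def save(c,n,crop=None,s=1):
    im=c['img'][:,:,::-1]
    if crop: a,b,w,h=crop; im=im[b:b+h,a:a+w]
    cv2.imwrite('pics/'+n,cv2.resize(im,None,fx=s,fy=s,interpolation=cv2.INTER_CUBIC))
E
python3 - <<'E'
from h import *
import pickle
print(monitor.get_obs())
for n in('scene','top'):
    c=cam(n); save(c,n+'0.png'); pickle.dump(c,open(n+'0.pkl','wb')); print(n,c['W'].round(3).tolist(),c['fx'])
E
```

```text
{'time': 0.0, 'q': array([ 6.78965215e+01,  5.01292706e+00,  1.00347378e+01,  9.50996999e+01,
       -7.10516401e-04,  8.99993666e+01]), 'qd': array([-0.03193995,  0.11837122,  0.05428619, -0.02073183,  0.05633081,
       -0.02265061]), 'joint_efforts': array([-5.91660646e-04, -5.20397151e+01,  4.64793348e+01,  1.64804823e-02,
        5.53463997e-05, -3.18955102e-06]), 'ee_pos': array([0.20688083, 0.50938849, 0.24756807]), 'tcp_rot': array([-1.79922111e+02,  7.09654624e-04,  1.57897156e+02]), 'wrist_force': array([-0.57484621,  0.18822389,  0.34535851]), 'torque': array([-0.00032963,  0.04883261, -0.0119434 ]), 'opening': 0.08541663214500725}
scene [[0.652, -0.503, 0.568, -0.159], [-0.758, -0.415, 0.503, -0.611], [-0.017, -0.758, -0.652, 0.932], [0.0, 0.0, 0.0, 1.0]] 512.3644132521727
top [[-0.003, -0.995, 0.099, 0.411], [-1.0, 0.002, -0.013, 0.012], [0.012, -0.099, -0.995, 1.336], [0.0, 0.0, 0.0, 1.0]] 501.08234398476327
```

View pics/scene0.png

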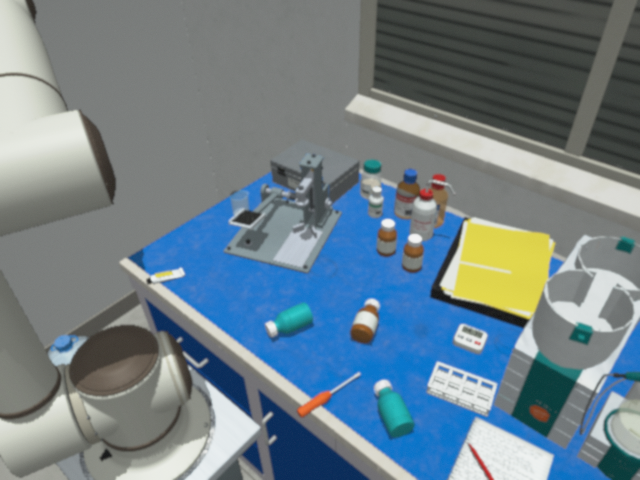

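View pics/top0.png

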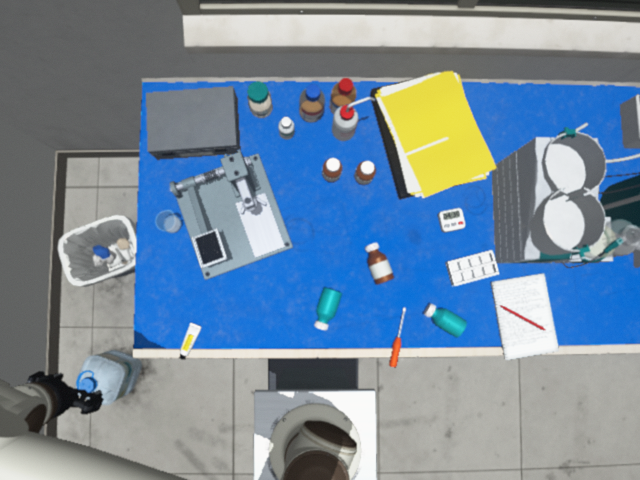

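The scene view shows the brown fallen bottle at (366,322). In the top view:
- Press: base plate corners about (206,277), (291,244) and (255,155), tread at (210,247).
- Candidates for the bottle: brown fallen (379,263), turquoise (328,308) and (445,319), brown standing capped (333,168) and (366,171). I choose (379,263), which is brown, lying down, with a white cap at (373,247).

```bash
python3 - <<'E'
from h import *
import pickle
t=pickle.load(open('top0.pkl','rb')); s=pickle.load(open('scene0.pkl','rb'))
P=cloud(t); 
def show(n,m):
    q=P[m]; print(n,m.sum(),'med',np.median(q,0).round(4),'min',np.percentile(q,2,0).round(4),'max',np.percentile(q,98,0).round(4))
# bottle
roi=np.zeros((480,640),bool); roi[232:292,355:402]=1
m=roi&(P[:,:,2]>.012)&(P[:,:,2]<.08); show('bottle',m)
q=P[m][:,:2]; mu=q.mean(0); w,v=np.linalg.eigh(np.cov(q.T)); a=v[:,1]*np.sign(v[0,1]); print('axis',a,'yaw',np.degrees(np.arctan2(a[1],a[0])))
l=(q-mu)@a; p=(q-mu)@np.array([-a[1],a[0]]); 
for lo in np.arange(l.min(),l.max(),.01):
    k=(l>=lo)&(l<lo+.01); print(round(lo,3),p[k].min().round(3),p[k].max().round(3),P[m][k][:,2].max().round(3))
print('base',mu+a*l.min(),'tip',mu+a*l.max(), l.max()-l.min())
# table z, plate
for uv in [(320,220),(230,240),(190,230),(267,240),(210,247),(230,262)]: print(uv,deep(t,[uv]).round(4))
pm=(np.abs(P[:,:,2]-.009)<.006); hsv=cv2.cvtColor(t['img'],cv2.COLOR_RGB2HSV)
pm&=(hsv[:,:,1]<90); pm[:,:165]=0;pm[:,300:]=0;pm[:145]=0;pm[290:]=0
n,L,st,_=cv2.connectedComponentsWithStats(pm.astype(np.uint8)); i=1+st[1:,4].argmax()
cs,_=cv2.findContours((L==i).astype(np.uint8),0,2); h=cv2.convexHull(max(cs,key=cv2.contourArea)); ap=cv2.approxPolyDP(h,4,True)[:,0]
print('plate',ap.tolist(),plane(t,ap,.008).round(4).tolist())
# dark tread
td=(hsv[:,:,2]<60); td[:,:190]=0;td[:,228:]=0;td[:225]=0;td[268:]=0
n,L,st,ce=cv2.connectedComponentsWithStats(td.astype(np.uint8)); i=1+st[1:,4].argmax(); print('tread',ce[i],deep(t,[ce[i]]),plane(t,[ce[i]],.09)); cs,_=cv2.findContours((L==i).astype(np.uint8),0,2); r=cv2.minAreaRect(cs[0]); print(r,plane(t,cv2.boxPoints(r),.09).round(4).tolist())
for nm,z,uv in [('c1',.098,(333,163)),('c2',.098,(366,166))]: print(nm,plane(t,[uv],z))
bk=(P[:,:,0]>.3)&(P[:,:,0]<.8)&(np.abs(P[:,:,1]-.4)<.35)
for z0,z1 in [(.15,.18),(.195,.235)]: show('bar/col %s'%z0,bk&(P[:,:,2]>z0)&(P[:,:,2]<z1))
a=t['img'][140:300,140:410,::-1];b=s['img'][140:360,215:435,::-1]
cv2.imwrite('pics/crop.png',np.vstack([cv2.resize(a,(540,320),interpolation=2),cv2.resize(b[:130],(540,270*540//457-40),interpolation=2)]))
E
```

```text
bottle 700 med [ 0.4766 -0.1646  0.0458] min [ 0.4331 -0.1991  0.0287] max [ 0.529  -0.1398  0.0548]
axis [0.93920106 0.34336768] yaw 20.082184527721076
-0.047 -0.026 0.022 0.055
-0.037 -0.029 0.023 0.057
-0.027 -0.026 0.023 0.056
-0.017 -0.028 0.024 0.055
-0.007 -0.028 0.023 0.056
0.003 -0.028 0.023 0.056
0.013 -0.028 0.023 0.054
0.023 -0.02 0.019 0.048
0.033 -0.016 0.014 0.048
0.043 -0.018 0.015 0.049
0.053 -0.014 0.013 0.049
base [ 0.43343611 -0.18272796] tip [ 0.53091489 -0.14709016] 0.10378903864242014
(320, 220) [[ 0.6009 -0.0159  0.    ]]
(230, 240) [[0.5465 0.2244 0.0066]]
(190, 230) [[0.5731 0.3311 0.0107]]
(267, 240) [[0.5459 0.1253 0.0105]]
(210, 247) [[0.5202 0.2602 0.0932]]
(230, 262) [[0.4876 0.2231 0.0097]]
plate [[257, 154], [291, 247], [205, 278], [195, 187]] [[0.7809, 0.1545, 0.008], [0.5274, 0.0616, 0.008], [0.4454, 0.2891, 0.008], [0.6902, 0.321, 0.008]]
tread [208.57981221 247.37793427] [[0.51986888 0.26509568 0.08650033]] [[0.519563   0.26438548 0.09      ]]
((208.70001220703125, 247.6000213623047), (24.981992721557617, 18.65743637084961), 71.56504821777344) [[0.5414, 0.2966, 0.09], [0.5562, 0.2524, 0.09], [0.4967, 0.2317, 0.09], [0.482, 0.2757, 0.09]]
c1 [[ 0.7323494  -0.04735701  0.098     ]]
c2 [[ 0.72471672 -0.13083724  0.098     ]]
bar/col 0.15 337 med [0.6455 0.1646 0.1734] min [0.6086 0.1455 0.1548] max [0.6781 0.1911 0.1788]
bar/col 0.195 555 med [0.6932 0.1842 0.2153] min [0.6644 0.1569 0.2102] max [0.7239 0.2121 0.2219]
```

View pics/crop.png

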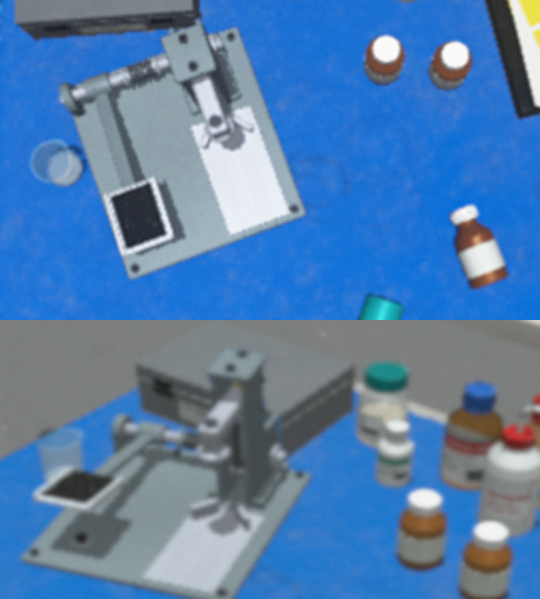

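The crop confirms the choice: brown glass, white cap, lying down. The plate corners and the tread agree on press yaw 20° and origin (0.623, 0.159). Next, plan the approach: tool leaning 20°, straight-line path.

```bash
cat >> h.py <<'E'
from scipy.spatial.transform import Slerp
def Rt(yaw,tilt): # tool x along yaw (tool down), then turn about tool y
    return R.from_euler('xyz',[180,0,yaw],degrees=True)*R.from_euler('y',tilt,degrees=True)
def plan(p1,R1,n,start=None):
    o=monitor.get_obs()
    p0,R0=start or (np.array(o['ee_pos']),R.from_euler('xyz',o['tcp_rot'],degrees=True))
    f=np.linspace(0,1,n+1); S=Slerp([0,1],R.concatenate([R0,R1]))(f); P=p0+np.outer(f,np.array(p1)-p0)
    for i in range(n):
        t=S[i].inv().apply(P[i+1]-P[i]); w=(S[i].inv()*S[i+1]).as_rotvec(degrees=True)
        print('[%s],'%','.join('%g'%round(x,4) for x in t)[:], end=''); print([float(x) for x in w.round(2)])
E
python3 - <<'E'
from h import *
Rg=Rt(20,-20); z=Rg.apply([0,0,1]); g=np.array([.4706,-.1703,.027])
print(z,g-.09*z,Rg.as_euler('xyz',degrees=True)); plan(g-.09*z,Rg,24)
E
```

```text
[-0.3213938  -0.11697778 -0.93969262] [ 0.49952544 -0.159772    0.11157234] [180.  20.  20.]
[-0.0218,-0.0212,0.0057],[1.0, -0.38, 5.67]
[-0.0237,-0.0189,0.0062],[1.0, -0.38, 5.67]
[-0.0254,-0.0163,0.0067],[1.0, -0.38, 5.67]
[-0.0269,-0.0136,0.0071],[1.0, -0.38, 5.67]
[-0.028,-0.0108,0.0075],[1.0, -0.38, 5.67]
[-0.0289,-0.0078,0.0079],[1.0, -0.38, 5.67]
[-0.0295,-0.0048,0.0082],[1.0, -0.38, 5.67]
[-0.0297,-0.0017,0.0084],[1.0, -0.38, 5.67]
[-0.0297,0.0014,0.0086],[1.0, -0.38, 5.67]
[-0.0294,0.0045,0.0088],[1.0, -0.38, 5.67]
[-0.0287,0.0075,0.0088],[1.0, -0.38, 5.67]
[-0.0278,0.0105,0.0089],[1.0, -0.38, 5.67]
[-0.0265,0.0133,0.0089],[1.0, -0.38, 5.67]
[-0.025,0.016,0.0088],[1.0, -0.38, 5.67]
[-0.0232,0.0185,0.0086],[1.0, -0.38, 5.67]
[-0.0212,0.0209,0.0084],[1.0, -0.38, 5.67]
[-0.019,0.023,0.0082],[1.0, -0.38, 5.67]
[-0.0166,0.0249,0.0079],[1.0, -0.38, 5.67]
[-0.014,0.0266,0.0075],[1.0, -0.38, 5.67]
[-0.0112,0.028,0.0071],[1.0, -0.38, 5.67]
[-0.0083,0.029,0.0067],[1.0, -0.38, 5.67]
[-0.0054,0.0298,0.0062],[1.0, -0.38, 5.67]
[-0.0024,0.0303,0.0057],[1.0, -0.38, 5.67]
[0.0007,0.0305,0.0052],[1.0, -0.38, 5.67]
```

```bash
python3 -m handwheel '[[-0.022,-0.021,0.006,1,-0.4,5.7],[-0.024,-0.019,0.006,1,-0.4,5.7],[-0.025,-0.016,0.007,1,-0.4,5.7],[-0.027,-0.014,0.007,1,-0.4,5.7],[-0.028,-0.011,0.007,1,-0.4,5.7],[-0.029,-0.008,0.008,1,-0.4,5.7],[-0.0295,-0.005,0.008,1,-0.4,5.7],[-0.03,-0.002,0.008,1,-0.4,5.7]]' 1 40
python3 -m handwheel '[[-0.03,0.0015,0.008,1,-0.4,5.7],[-0.029,0.0045,0.009,1,-0.4,5.7],[-0.029,0.0075,0.009,1,-0.4,5.7],[-0.028,0.0105,0.009,1,-0.4,5.7],[-0.0265,0.013,0.009,1,-0.4,5.7],[-0.025,0.016,0.009,1,-0.4,5.7],[-0.023,0.0185,0.0085,1,-0.4,5.7],[-0.021,0.021,0.0085,1,-0.4,5.7]]'
python3 -m handwheel '[[-0.019,0.023,0.008,1,-0.4,5.7],[-0.0165,0.025,0.008,1,-0.4,5.7],[-0.014,0.0265,0.0075,1,-0.4,5.7],[-0.011,0.028,0.007,1,-0.4,5.7],[-0.008,0.029,0.007,1,-0.4,5.7],[-0.0055,0.03,0.006,1,-0.4,5.7],[-0.0025,0.03,0.006,1,-0.4,5.7],[0,0.03,0.005,1,-0.4,5.7]]'
python3 - <<'E'
from h import *
Rg=Rt(20,-20); z=Rg.apply([0,0,1]); g=np.array([.4706,-.1703,.027])
print(monitor.get_obs()['q']);plan(g-.09*z,Rg,1); c=cam('wrist'); save(c,'w1.png')
E
```

```text
time: 0.77
ee_pos: [0.3039, 0.2843, 0.2031]
tcp_rot: [-174.0, 5.9, 112.3]
wrist_force: [0.5, -0.2, -1.6]
opening: 0.0852
time: 1.43
ee_pos: [0.4006, 0.0605, 0.1583]
tcp_rot: [-174.0, 14.3, 66.6]
wrist_force: [0.3, -0.2, 0.2]
opening: 0.0854
time: 2.1
ee_pos: [0.4956, -0.1629, 0.1142]
tcp_rot: [179.6, 20.1, 19.0]
wrist_force: [0.9, -0.1, -0.2]
opening: 0.0853
[-12.69571926  16.91611227   6.52192596  96.68611464 -10.75787156
 149.87744511]
[0.0053,-0.0017,0.0009],[0.07, 0.1, -0.97]
```

View pics/w1.png

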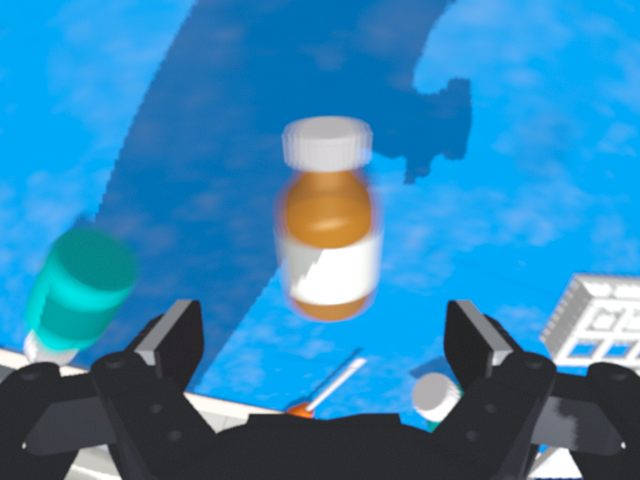

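The wrist view shows the bottle centred between the jaws, cap at (328,145), body at (328,250), as predicted. However, j6 is at 150° and would hit its limit when the bottle is turned upright, so I need the half-turned grasp. First I'll check where the camera sits.

```bash
python3 - <<'E'
from h import *
c=cam('wrist'); print(np.array(c['tool_from_camera']).round(3)); d=c['depth']
# bottle check from wrist cloud
P=cloud(c); m=(P[:,:,2]>.012)&(P[:,:,2]<.07)&(abs(P[:,:,0]-.48)<.08)&(abs(P[:,:,1]+.165)<.06); m[325:]=0
q=P[m]; a=np.array([np.cos(np.radians(20)),np.sin(np.radians(20))]); b=np.array([-a[1],a[0]])
l=q[:,:2]@a; p=q[:,:2]@b; print(m.sum(),np.percentile(l,[.5,99.5]),q[:,2].max())
for lo in np.arange(l.min(),l.max(),.012):
    k=(l>=lo)&(l<lo+.012); print(lo.round(3),np.percentile(p[k],[2,98]).round(4),q[k][:,2].max().round(3))
base=np.array([.433,-.184]); print('expected l0,p0',base@a,base@b)
E
```

```text
[[ 0.001 -0.966 -0.259  0.065]
 [ 1.     0.001  0.     0.   ]
 [ 0.    -0.259  0.966 -0.126]
 [ 0.     0.     0.     1.   ]]
16839 [0.34826472 0.45025555] 0.0539704463796849
0.346 [-0.347  -0.3002] 0.053
0.358 [-0.3472 -0.2998] 0.054
0.37 [-0.3473 -0.2993] 0.053
0.382 [-0.3472 -0.2993] 0.054
0.394 [-0.3474 -0.2987] 0.053
0.406 [-0.3461 -0.2993] 0.053
0.418 [-0.3413 -0.3041] 0.049
0.43 [-0.3382 -0.3063] 0.045
0.442 [-0.3375 -0.3067] 0.045
expected l0,p0 0.3439551984283753 -0.3209981642846217
```

```bash
for i in 1; do
python3 -m handwheel '[[0,0,0,0,0,-7.1],[0,0,0,0,0,-7.1],[0,0,0,0,0,-7.1],[0,0,0,0,0,-7.1],[0,0,0,0,0,-7.1],[0,0,0,0,0,-7.1],[0,0,0,0,0,-7.1],[0,0,0,0,0,-7.1]]'
python3 -m handwheel '[[0,0,0,0,0,-7.1],[0,0,0,0,0,-7.1],[0,0,0,0,0,-7.1],[0,0,0,0,0,-7.1],[0,0,0,0,0,-7.1],[0,0,0,0,0,-7.1],[0,0,0,0,0,-7.1],[0,0,0,0,0,-7.1]]'
python3 -m handwheel '[[0,0,0,0,0,-7.1],[0,0,0,0,0,-7.1],[0,0,0,0,0,-7.1],[0,0,0,0,0,-7.1],[0,0,0,0,0,-7.1],[0,0,0,0,0,-7.1],[0,0,0,0,0,-7.1],[0,0,0,0,0,-7.1]]'
done
python3 - <<'E'
from h import *
a=np.array([np.cos(np.radians(20)),np.sin(np.radians(20))]); b=np.array([-a[1],a[0]])
g=np.r_[(.346+.045)*a-.3232*b,.027]; Rg=Rt(200.5,25); z=Rg.apply([0,0,1]); print(g,z)
print(monitor.get_obs()['q']); plan(g-.08*z,Rg,4)
E
```

```text
time: 2.87
ee_pos: [0.4952, -0.161, 0.1149]
tcp_rot: [-163.1, 11.0, 78.2]
wrist_force: [-0.1, 0.2, 0.1]
opening: 0.0856
time: 3.53
ee_pos: [0.4952, -0.161, 0.1149]
tcp_rot: [-161.4, -7.7, 132.1]
wrist_force: [-0.7, -0.4, -1.0]
opening: 0.0852
time: 4.2
ee_pos: [0.4952, -0.161, 0.1149]
tcp_rot: [-176.3, -19.7, -170.5]
wrist_force: [0.1, -0.6, -0.3]
opening: 0.0857
[ 0.47796073 -0.16997878  0.027     ] [-0.39585477 -0.14800403 -0.90630779]
[-12.50229639  16.73683561   6.39040006  96.69981418 -10.74005584
 -21.04369532]
[-0.0048,0.0003,0.0024],[0.12, 1.23, -2.58]
[-0.0048,0,0.0023],[0.12, 1.23, -2.58]
[-0.0049,-0.0002,0.0022],[0.12, 1.23, -2.58]
[-0.0049,-0.0004,0.0021],[0.12, 1.23, -2.58]
```

```bash

python3 -m handwheel '[[-0.0048,0.0003,0.0024,0.12,1.23,-2.58],[-0.0048,0,0.0023,0.12,1.23,-2.58],[-0.0049,-0.0002,0.0022,0.12,1.23,-2.58],[-0.0049,-0.0004,0.0021,0.12,1.23,-2.58],[0,0,0.01,0,0,0],[0,0,0.014,0,0,0],[0,0,0.014,0,0,0],[0,0,0.012,0,0,0]]'
python3 -m handwheel '[[0,0,0.008,0,0,0],[0,0,0.007,0,0,0],[0,0,0.006,0,0,0],[0,0,0.005,0,0,0],[0,0,0.004,0,0,0],[0,0,0,0,0,0],[0,0,0,0,0,0],[0,0,0,0,0,0]]'
python3 - <<'E'
from h import *
a=np.array([np.cos(np.radians(20)),np.sin(np.radians(20))]); b=np.array([-a[1],a[0]])
g=np.r_[(.346+.045)*a-.3232*b,.027]; Rg=Rt(200.5,25); print(monitor.get_obs()['q']); plan(g,Rg,1)
E
```

```text
time: 4.87
ee_pos: [0.4896, -0.1657, 0.0532]
tcp_rot: [-179.9, -25.0, -159.9]
wrist_force: [0.3, -0.3, 0.1]
opening: 0.0853
time: 5.53
ee_pos: [0.4786, -0.1706, 0.0273]
tcp_rot: [-179.8, -25.0, -160.0]
wrist_force: [0.1, 0.5, -0.8]
opening: 0.0857
[-12.64205879  21.28104332   0.9184251   90.93090526 -13.32313724
 -30.18974201]
[0.0002,0.0008,0.0005],[0.01, 0.05, -0.43]
```

Close with 30 N, then lift.

```bash
Z='[0,0,0,0,0,0]'
python3 -m handwheel '[[0,0,0,0,0,0],[0,0,0,0,0,0],[0,0,0,0,0,0],[0,0,0,0,0,0],[0,0,0,0,0,0],[0,0,0,0,0,0],[0,0,0,0,0,0],[0,0,0,0,0,0]]' -1 40
python3 -m handwheel '[[0,0,0,0,0,0],[0,0,0,0,0,0],[0,0,0,0,0,0],[0,0,0,0,0,0],[0,0,0,0,0,0],[0,0,0,0,0,0],[0,0,0,0,0,0],[0,0,0,0,0,0]]'
python3 -m handwheel '[[0,0,-0.004,0,0,0],[0,0,-0.008,0,0,0],[0,0,-0.015,0,0,0],[0,0,-0.02,0,0,0],[0,0,-0.02,0,0,0],[0,0,-0.015,0,0,0],[0,0,-0.008,0,0,0],[0,0,-0.004,0,0,0]]'
python3 - <<'E'
from h import *
a=np.array([np.cos(np.radians(20)),np.sin(np.radians(20))]); b=np.array([-a[1],a[0]])
O=np.array([.6228,.1588]); Rp=Rt(20,0) 
Rs=Rt(200,25-90) ; print(Rs.as_matrix().round(2)) # want z=(+a*cos25,-sin25), x down
p=np.r_[O-.17*a,.010+.045+.02]; print(p); plan(p,Rs,20)
E
```

```text
time: 6.2
ee_pos: [0.4786, -0.1706, 0.0274]
tcp_rot: [-179.8, -24.9, -160.0]
wrist_force: [0.7, 1.0, 5.9]
opening: 0.0508
time: 6.87
ee_pos: [0.4785, -0.1706, 0.0274]
tcp_rot: [-179.8, -24.9, -160.0]
wrist_force: [1.6, 2.5, 4.9]
opening: 0.0511
time: 7.53
ee_pos: [0.5162, -0.1567, 0.1131]
tcp_rot: [-179.8, -24.9, -160.0]
wrist_force: [0.2, -1.2, -3.6]
opening: 0.0507
[[-0.4  -0.34  0.85]
 [-0.14  0.94  0.31]
 [-0.91  0.   -0.42]]
[0.46305225 0.10065658 0.075     ]
[-0.0025,0.013,0.0009],[-0.01, -4.5, 0.01]
[-0.0025,0.013,0.0011],[-0.01, -4.5, 0.01]
[-0.0024,0.013,0.0013],[-0.01, -4.5, 0.01]
[-0.0023,0.013,0.0014],[-0.01, -4.5, 0.01]
[-0.0021,0.013,0.0016],[-0.01, -4.5, 0.01]
[-0.002,0.013,0.0018],[-0.01, -4.5, 0.01]
[-0.0018,0.013,0.0019],[-0.01, -4.5, 0.01]
[-0.0017,0.013,0.0021],[-0.01, -4.5, 0.01]
[-0.0015,0.013,0.0022],[-0.01, -4.5, 0.01]
[-0.0013,0.013,0.0023],[-0.01, -4.5, 0.01]
[-0.0011,0.013,0.0024],[-0.01, -4.5, 0.01]
[-0.001,0.013,0.0025],[-0.01, -4.5, 0.01]
[-0.0007,0.013,0.0026],[-0.01, -4.5, 0.01]
[-0.0005,0.013,0.0026],[-0.01, -4.5, 0.01]
[-0.0003,0.013,0.0027],[-0.01, -4.5, 0.01]
[-0.0001,0.013,0.0027],[-0.01, -4.5, 0.01]
[0.0001,0.013,0.0027],[-0.01, -4.5, 0.01]
[0.0003,0.013,0.0027],[-0.01, -4.5, 0.01]
[0.0005,0.013,0.0026],[-0.01, -4.5, 0.01]
[0.0007,0.013,0.0026],[-0.01, -4.5, 0.01]
```

```bash
python3 - <<'E'
from h import *
a=np.array([np.cos(np.radians(20)),np.sin(np.radians(20))])
O=np.array([.6228,.1588]); Rs=Rt(200,25-90); p=np.r_[O-.13*a,.100]; print(p); plan(p,Rs,24)
E
```

```text
[0.50063996 0.11433738 0.1       ]
[-0.0032,0.0108,-0.0009],[-0.01, -3.75, 0.01]
[-0.0032,0.0108,-0.0007],[-0.01, -3.75, 0.01]
[-0.0033,0.0108,-0.0005],[-0.01, -3.75, 0.01]
[-0.0033,0.0108,-0.0003],[-0.01, -3.75, 0.01]
[-0.0033,0.0108,-0.0001],[-0.01, -3.75, 0.01]
[-0.0033,0.0108,0.0002],[-0.01, -3.75, 0.01]
[-0.0033,0.0108,0.0004],[-0.01, -3.75, 0.01]
[-0.0032,0.0108,0.0006],[-0.01, -3.75, 0.01]
[-0.0032,0.0108,0.0008],[-0.01, -3.75, 0.01]
[-0.0031,0.0108,0.001],[-0.01, -3.75, 0.01]
[-0.0031,0.0108,0.0012],[-0.01, -3.75, 0.01]
[-0.003,0.0108,0.0014],[-0.01, -3.75, 0.01]
[-0.0029,0.0108,0.0016],[-0.01, -3.75, 0.01]
[-0.0028,0.0108,0.0018],[-0.01, -3.75, 0.01]
[-0.0026,0.0108,0.002],[-0.01, -3.75, 0.01]
[-0.0025,0.0108,0.0021],[-0.01, -3.75, 0.01]
[-0.0024,0.0108,0.0023],[-0.01, -3.75, 0.01]
[-0.0022,0.0108,0.0025],[-0.01, -3.75, 0.01]
[-0.002,0.0108,0.0026],[-0.01, -3.75, 0.01]
[-0.0019,0.0108,0.0027],[-0.01, -3.75, 0.01]
[-0.0017,0.0108,0.0028],[-0.01, -3.75, 0.01]
[-0.0015,0.0108,0.0029],[-0.01, -3.75, 0.01]
[-0.0013,0.0108,0.003],[-0.01, -3.75, 0.01]
[-0.0011,0.0108,0.0031],[-0.01, -3.75, 0.01]
```

```bash

python3 -m handwheel '[[-0.003,0.011,-0.001,0,-3.75,0],[-0.003,0.011,-0.001,0,-3.75,0],[-0.003,0.011,0,0,-3.75,0],[-0.003,0.011,0,0,-3.75,0],[-0.003,0.011,0,0,-3.75,0],[-0.003,0.011,0,0,-3.75,0],[-0.003,0.011,0,0,-3.75,0],[-0.003,0.011,0.001,0,-3.75,0]]'
python3 -m handwheel '[[-0.003,0.011,0.001,0,-3.75,0],[-0.003,0.011,0.001,0,-3.75,0],[-0.003,0.011,0.001,0,-3.75,0],[-0.003,0.011,0.001,0,-3.75,0],[-0.003,0.011,0.002,0,-3.75,0],[-0.003,0.011,0.002,0,-3.75,0],[-0.003,0.011,0.002,0,-3.75,0],[-0.0025,0.011,0.002,0,-3.75,0]]'
python3 -m handwheel '[[-0.002,0.0105,0.002,0,-3.75,0],[-0.002,0.0105,0.0025,0,-3.75,0],[-0.002,0.0105,0.0025,0,-3.75,0],[-0.002,0.0105,0.0025,0,-3.75,0],[-0.002,0.0105,0.003,0,-3.75,0],[-0.001,0.0105,0.003,0,-3.75,0],[-0.001,0.0105,0.003,0,-3.75,0],[-0.001,0.0105,0.003,0,-3.75,0]]'
python3 - <<'E'
from h import *
a=np.array([np.cos(np.radians(20)),np.sin(np.radians(20))])
O=np.array([.6228,.1588]); Rs=Rt(200,25-90); p=np.r_[O-.13*a,.100]; plan(p,Rs,1); print(monitor.get_obs()['q'])
c=cam('scene'); save(c,'s2.png',(200,140,240,180),3); t=cam('top'); import pickle; pickle.dump((c,t),open('p2.pkl','wb'))
E
```

```text
time: 8.2
ee_pos: [0.5071, -0.0654, 0.1073]
tcp_rot: [-179.9, 5.1, -159.9]
wrist_force: [-0.8, -0.1, -2.4]
opening: 0.0506
time: 8.87
ee_pos: [0.5014, 0.0262, 0.1024]
tcp_rot: [-179.9, 35.1, -159.8]
wrist_force: [-0.1, -0.1, -3.8]
opening: 0.0506
time: 9.53
ee_pos: [0.5382, 0.1126, 0.1241]
tcp_rot: [179.4, 62.2, -159.8]
wrist_force: [-1.0, -0.8, -4.6]
opening: 0.0506
[0.0375,0.0148,-0.0193],[0.8, -2.81, 0.07]
[  5.06017641 -48.48783576 -65.80327603  11.41606746  13.97668123
  -7.20830834]
```

View pics/s2.png

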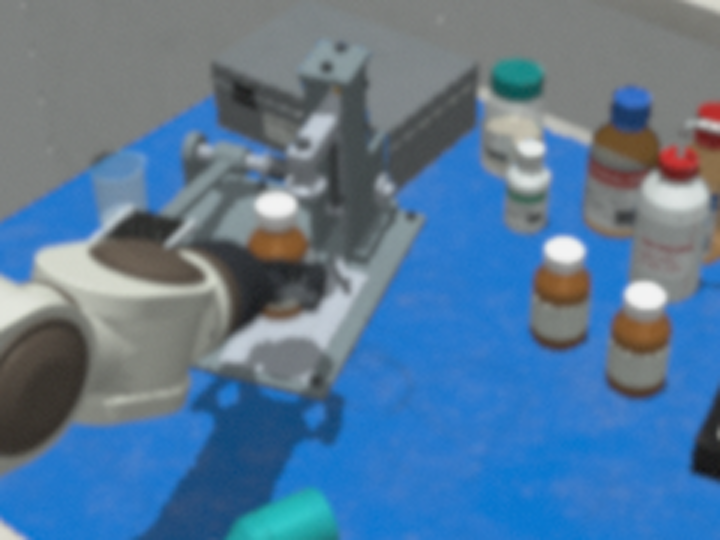

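The bottle is upright in the jaws with its cap at (275,208) in the crop, in front of the press. j2 and j3 are at their limits because the arm is too folded here, so I'll move farther out, where it can unfold.

```bash
python3 - <<'E'
from h import *
a=np.array([np.cos(np.radians(20)),np.sin(np.radians(20))])
O=np.array([.6228,.1588]); Rs=Rt(200,25-90); plan(np.r_[O-.065*a,.100],Rs,6)
E
```

```text
[0.0013,0.0022,0.0064],[0.14, -0.47, 0.02]
[0.0013,0.0022,0.0064],[0.14, -0.47, 0.02]
[0.0014,0.0023,0.0064],[0.14, -0.47, 0.02]
[0.0014,0.0023,0.0064],[0.14, -0.47, 0.02]
[0.0015,0.0023,0.0063],[0.14, -0.47, 0.02]
[0.0015,0.0023,0.0063],[0.14, -0.47, 0.02]
```

```bash

python3 -m handwheel '[[0.0014,0.0022,0.0064,0.14,-0.47,0],[0.0014,0.0022,0.0064,0.14,-0.47,0],[0.0014,0.0023,0.0064,0.14,-0.47,0],[0.0014,0.0023,0.0064,0.14,-0.47,0],[0.0014,0.0023,0.0064,0.14,-0.47,0],[0.0014,0.0023,0.0064,0.14,-0.47,0],[0,0,0,0,0,0],[0,0,0,0,0,0]]'
python3 - <<'E'
from h import *
a=np.array([np.cos(np.radians(20)),np.sin(np.radians(20))])
O=np.array([.6228,.1588]); Rs=Rt(200,25-90); plan(np.r_[O-.065*a,.100],Rs,1);print(monitor.get_obs()['q'])
E
```

```text
time: 10.3
ee_pos: [0.5681, 0.136, 0.1021]
tcp_rot: [-179.9, 64.2, -159.8]
wrist_force: [-0.4, 0.2, -2.2]
opening: 0.0512
[0.0044,0.0027,-0.0043],[0.09, -0.81, 0.08]
[  8.83347012 -38.42904393 -65.80375487  -1.12415874  10.12974453
  -4.99819649]
```

```bash
python3 - <<'E'
from h import *
a=np.array([np.cos(np.radians(20)),np.sin(np.radians(20))])
O=np.array([.6228,.1588]); plan(np.r_[O-.055*a,.062],Rt(200,-65.1),8)
E
```

```text
[0.0043,0.0003,0.0027],[0.01, -0.11, 0.01]
[0.0043,0.0003,0.0026],[0.01, -0.11, 0.01]
[0.0043,0.0003,0.0026],[0.01, -0.11, 0.01]
[0.0043,0.0003,0.0026],[0.01, -0.11, 0.01]
[0.0043,0.0003,0.0026],[0.01, -0.11, 0.01]
[0.0043,0.0003,0.0026],[0.01, -0.11, 0.01]
[0.0043,0.0003,0.0026],[0.01, -0.11, 0.01]
[0.0043,0.0003,0.0026],[0.01, -0.11, 0.01]
```

```bash

python3 -m handwheel '[[0.0043,0.0003,0.0026,0,-0.11,0],[0.0043,0.0003,0.0026,0,-0.11,0],[0.0043,0.0003,0.0026,0,-0.11,0],[0.0043,0.0003,0.0026,0,-0.11,0],[0.0043,0.0003,0.0026,0,-0.11,0],[0.0043,0.0003,0.0026,0,-0.11,0],[0.0043,0.0003,0.0026,0,-0.11,0],[0.0043,0.0003,0.0026,0,-0.11,0]]'
python3 - <<'E'
from h import *
a=np.array([np.cos(np.radians(20)),np.sin(np.radians(20))]); b=np.array([-a[1],a[0]])
O=np.array([.6228,.1588]); o=monitor.get_obs(); d=o['ee_pos'][:2]-O; print('press xy of tcp',d@a,d@b,o['ee_pos'][2],o['tcp_rot'],o['q'])
plan(np.r_[O-.055*a,.0605],Rt(200,-65.1),1)
for n in('top','scene'):
    c=cam(n); P=cloud(c); q=(P[:,:,:2]-O); X=q@a; Y=q@b; hsv=cv2.cvtColor(c['img'],cv2.COLOR_RGB2HSV)
    m=(abs(X+.055)<.035)&(abs(Y)<.03)&(P[:,:,2]>.09)&(P[:,:,2]<.145)&(hsv[:,:,1]<60)&(hsv[:,:,2]>150)
    print(n,m.sum()); 
    if m.sum(): print('cap x',np.percentile(X[m],[2,50,98]).round(4),'y',np.percentile(Y[m],[2,50,98]).round(4),'z',np.percentile(P[m][:,2],[2,50,90,99]).round(4))
    save(c,n+'3.png',(160,130,160,160) if n=='top' else (200,140,240,180),3)
E
```

```text
time: 10.97
ee_pos: [0.5852, 0.1418, 0.0699]
tcp_rot: [180.0, 64.6, -159.8]
wrist_force: [0.3, -0.5, -2.4]
opening: 0.0508
press xy of tcp -0.04118268005088819 -0.0030891133781337705 0.06989786241188616 [ 179.98519744   64.56777699 -159.75796523] [  9.20132463 -29.47823309 -65.74751984 -10.41823448   9.97403372
  -4.78995551]
[0.0144,0.0031,-0.0084],[0.23, -0.53, 0.1]
top 167
cap x [-0.0561 -0.0408 -0.0245] y [-0.0192 -0.0028  0.016 ] z [0.0951 0.1277 0.1307 0.1331]
scene 98
cap x [-0.0576 -0.0441 -0.0258] y [-0.0188 -0.0044  0.0114] z [0.1186 0.1255 0.1271 0.1289]
```

View pics/scene3.png

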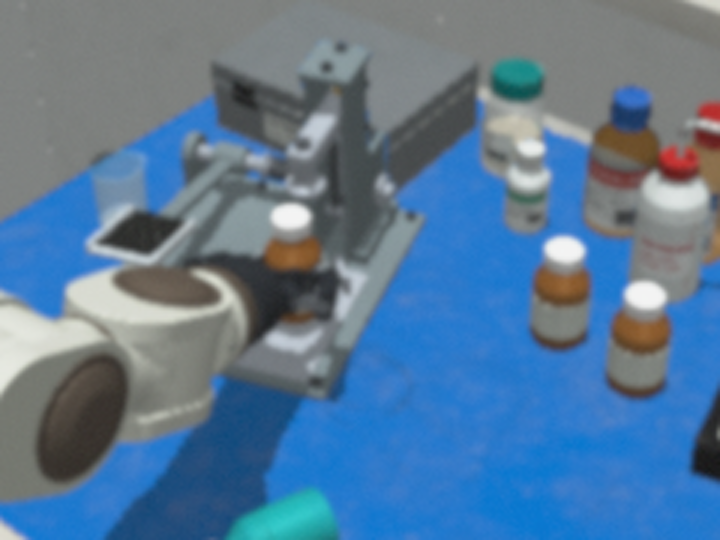

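The bottle hangs upright with its cap at (292,217), 14 mm above the strip. The measured cap top of about 0.129 agrees with the TCP height.

```bash
python3 - <<'E'
from h import *
a=np.array([np.cos(np.radians(20)),np.sin(np.radians(20))])
O=np.array([.6228,.1588]); plan(np.r_[O-.035*a,.058],Rt(200,-65.1),8)
E
```

```text
[0.0009,0.0004,0.0013],[0.03, -0.08, 0.01]
[0.0009,0.0004,0.0013],[0.03, -0.08, 0.01]
[0.0009,0.0004,0.0013],[0.03, -0.08, 0.01]
[0.0009,0.0004,0.0013],[0.03, -0.08, 0.01]
[0.0009,0.0004,0.0013],[0.03, -0.08, 0.01]
[0.0009,0.0004,0.0013],[0.03, -0.08, 0.01]
[0.0009,0.0004,0.0013],[0.03, -0.08, 0.01]
[0.0009,0.0004,0.0013],[0.03, -0.08, 0.01]
```

```bash

python3 -m handwheel '[[0.0014,0.0004,0.0009,0,-0.08,0],[0.0014,0.0004,0.0009,0,-0.08,0],[0.0012,0.0004,0.0011,0,-0.08,0],[0.0009,0.0004,0.0013,0,-0.08,0],[0.0009,0.0004,0.0013,0,-0.08,0],[0.0007,0.0004,0.0015,0,-0.08,0],[0.0005,0.0004,0.0016,0,-0.08,0],[0.0003,0.0004,0.0016,0,-0.08,0]]'
python3 - <<'E'
from h import *
a=np.array([np.cos(np.radians(20)),np.sin(np.radians(20))]); b=np.array([-a[1],a[0]])
O=np.array([.6228,.1588]); o=monitor.get_obs(); d=o['ee_pos'][:2]-O; print('press xy of tcp',d@a,d@b,o['ee_pos'][2],o['tcp_rot'],o['q'])
plan(np.r_[O-.030*a,.0545],Rt(200,-65.1),1)
E
```

```text
time: 11.73
ee_pos: [0.5914, 0.1472, 0.06]
tcp_rot: [180.0, 65.1, -159.8]
wrist_force: [-0.6, -0.5, -2.7]
opening: 0.0507
press xy of tcp -0.03344934333951889 -0.00015330532803559856 0.06003987552630483 [ 179.97257636   65.13954995 -159.75151823] [  9.82757939 -26.00959654 -65.67182857 -14.434185     9.47327325
  -4.42155976]
[0.0036,0.0001,0.0055],[0.25, 0.04, 0.1]
```

```bash

python3 -m handwheel '[[-0.0005,0,0.0025,0,0,0],[-0.0008,0,0.003,0,0,0],[-0.0008,0,0.003,0,0,0],[-0.0008,0,0.003,0,0,0],[-0.0008,0,0.003,0,0,0],[-0.0008,0,0.003,0,0,0],[0,0,0.0015,0,0,0],[0.001,0,0.0005,0,0,0]]'
python3 -m handwheel '[[0.0006,0,0.0003,0,0,0],[0.0005,0,0.0002,0,0,0],[0.0005,0,0.0002,0,0,0],[0.0004,0,0.0002,0,0,0],[0,0,0,0,0,0],[0,0,0,0,0,0],[0,0,0,0,0,0],[0,0,0,0,0,0]]'
cat > st.py <<'E'
from h import *
a=np.array([np.cos(np.radians(20)),np.sin(np.radians(20))]); b=np.array([-a[1],a[0]])
O=np.array([.6228,.1588]); o=monitor.get_obs(); d=o['ee_pos'][:2]-O; f=o['wrist_force']; print('press xyz of tcp',d@a,d@b,o['ee_pos'][2],o['tcp_rot'],'F press',f[:2]@a,f[:2]@b,f[2],'q',o['q'].round(1),o['opening'])
E
python3 st.py
```

```text
time: 12.4
ee_pos: [0.6101, 0.154, 0.0561]
tcp_rot: [-180.0, 65.2, -159.7]
wrist_force: [-4.1, 0.2, 5.5]
opening: 0.0506
time: 13.07
ee_pos: [0.6106, 0.1542, 0.056]
tcp_rot: [-179.9, 65.4, -159.6]
wrist_force: [-4.6, 0.5, 8.4]
opening: 0.0509
press xyz of tcp -0.013087442452312414 -0.00018458613179362266 0.0559976142101301 [-179.921669     65.43257101 -159.62783789] F press -4.181934012776938 2.094333325349307 8.37061805496717 q [ 10.3 -20.8 -63.4 -17.7   9.   -4.2] 0.05092635114448143
```

```bash

python3 -m handwheel '[[-0.0007,0,-0.0003,0,0,0],[-0.0005,0,0.0011,0,0,0],[-0.0005,0,0.0011,0,0,0],[-0.0005,0,0.0011,0,0,0],[-0.0005,0,0.0011,0,0,0],[-0.0005,0,0.0011,0,0,0],[-0.0005,0,0.0011,0,0,0],[0,0,0,0,0,0]]'
python3 st.py
```

```text
time: 13.73
ee_pos: [0.6173, 0.1564, 0.056]
tcp_rot: [-179.9, 65.4, -159.7]
wrist_force: [-1.4, -0.3, 6.3]
opening: 0.0507
press xyz of tcp -0.005969125680209598 -0.0003375528687746172 0.05601262245507817 [-179.91986495   65.3618031  -159.65994907] F press -1.4036008631855268 0.23536904212651108 6.297015794389267 q [ 10.5 -19.4 -62.4 -18.1   8.8  -4.1] 0.0507468286778746
```

```bash

python3 -m handwheel '[[-0.0005,0,0.001,0,0,0],[-0.0005,0,0.0009,0,0,0],[-0.0005,0,0.0009,0,0,0],[-0.0005,0,0.0009,0,0,0],[0,0,0,0,0,0],[0,0,0,0,0,0],[0,0,0,0,0,0],[0,0,0,0,0,0]]'
python3 st.py
```

```text
time: 14.4
ee_pos: [0.6211, 0.1578, 0.056]
tcp_rot: [-179.9, 65.3, -159.7]
wrist_force: [0.2, -0.6, 5.1]
opening: 0.0511
press xyz of tcp -0.0019362429823380084 -0.0003211993679742733 0.05601669234961321 [-179.92740563   65.33465932 -159.6707868 ] F press -0.03807880373511797 -0.6356915077163168 5.0702264754983695 q [ 10.6 -18.6 -61.9 -18.3   8.8  -4.1] 0.05110090963437067
```

```bash

python3 -m handwheel '[[-0.0003,0,0.0007,0,0,0],[-0.0003,0,0.0007,0,0,0],[-0.0003,0,0.0007,0,0,0],[0,0,0,0,0,0],[0,0,0,0,0,0],[0,0,0,0,0,0],[0,0,0,0,0,0],[0,0,0,0,0,0]]'
python3 st.py
```

```text
time: 15.07
ee_pos: [0.6231, 0.1584, 0.0564]
tcp_rot: [-179.9, 65.4, -159.7]
wrist_force: [-20.5, -9.0, 16.6]
opening: 0.0507
press xyz of tcp 0.0001440779964732663 -0.0005044716556656109 0.05637823903785546 [-179.92282191   65.39080119 -159.68173588] F press -22.345213571288248 -1.4572804927927356 16.60404693362011 q [ 10.6 -18.2 -61.6 -18.5   8.7  -4.1] 0.050668741488183025
```

Fence contact came at x≈0 with the side force near zero, so it is centred. I'll ease off and open.

```bash

python3 -m handwheel '[[-0.0002,0,-0.0004,0,0,0],[-0.0002,0,-0.0003,0,0,0],[-0.0002,0,-0.0002,0,0,0],[0,0,0,0,0,0],[0,0,0,0,0,0],[0,0,0,0,0,0],[0,0,0,0,0,0],[0,0,0,0,0,0]]'
python3 st.py
python3 -m handwheel '[[0,0,0,0,0,0],[0,0,0,0,0,0],[0,0,0,0,0,0],[0,0,0,0,0,0],[0,0,0,0,0,0],[0,0,0,0,0,0],[0,0,0,0,0,0],[0,0,0,0,0,0]]' 1
python3 st.py
python3 - <<'E'
from h import *
c=cam('scene'); save(c,'s4.png',(240,150,140,110),5)
E
```

```text
time: 15.73
ee_pos: [0.6224, 0.1581, 0.0561]
tcp_rot: [-179.9, 65.3, -159.7]
wrist_force: [-4.8, -4.0, 6.9]
opening: 0.0507
press xyz of tcp -0.0006379982200313573 -0.0005132927009797439 0.056131352095598844 [-179.94549714   65.26730318 -159.72303115] F press -5.832519733376302 -2.1241422742680776 6.901778457066789 q [ 10.6 -18.4 -61.6 -18.2   8.7  -4.1] 0.05069454639717132
time: 16.4
ee_pos: [0.6217, 0.1583, 0.0547]
tcp_rot: [180.0, 65.1, -159.8]
wrist_force: [-0.4, 0.8, -0.5]
opening: 0.0852
press xyz of tcp -0.001236283808930229 -6.660523977692907e-05 0.0547221956599857 [ 179.97387569   65.12688074 -159.75289403] F press -0.14642823407046654 0.9013096959284151 -0.47325637628215483 q [ 10.7 -18.3 -61.7 -18.2   8.7  -4.1] 0.08524563473734519
```

View pics/s4.png

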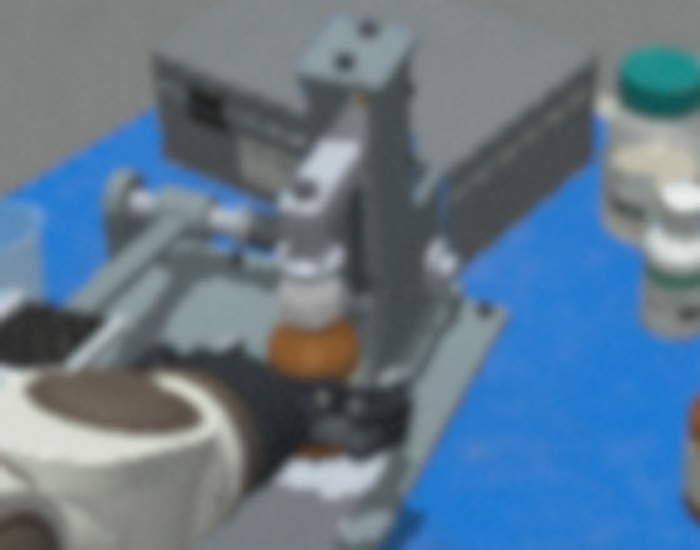

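The bottle stands under the ram (cap at (308,300) in the crop, upright) and the hand is free. I'll retract back, then up.

```bash

python3 -m handwheel '[[0.0012,0,-0.0035,0,0,0],[0.0024,0,-0.0069,0,0,0],[0.0024,0,-0.0069,0,0,0],[0.0024,0,-0.0069,0,0,0],[0.0012,0,-0.0035,0,0,0],[0,0,0,0,0,0],[0,0,0,0,0,0],[0,0,0,0,0,0]]'
python3 st.py
python3 -m handwheel '[[-0.0038,0,-0.0066,0,0,0],[-0.0038,0,-0.0066,0,0,0],[-0.0038,0,-0.0066,0,0,0],[-0.0038,0,-0.0066,0,0,0],[-0.0038,0,-0.0066,0,0,0],[-0.0038,0,-0.0066,0,0,0],[-0.0038,0,-0.0066,0,0,0],[-0.0038,0,-0.0066,0,0,0]]'
python3 st.py
```

```text
time: 17.12
ee_pos: [0.5946, 0.1483, 0.0581]
tcp_rot: [180.0, 65.2, -159.7]
wrist_force: [0.8, 0.6, 1.0]
opening: 0.0856
press xyz of tcp -0.030096308627508905 -0.0002484458596087927 0.05808971966640284 [ 179.98481262   65.16705387 -159.74500995] F press 0.9107913513228255 0.258276252571762 0.9750736415829409 q [  9.9 -24.9 -65.3 -15.2   9.4  -4.4] 0.08561733461239163
time: 17.78
ee_pos: [0.5676, 0.1369, 0.1107]
tcp_rot: [179.9, 64.8, -159.8]
wrist_force: [0.7, -0.2, 1.0]
opening: 0.0855
press xyz of tcp -0.05934391184021593 -0.0016788318897058097 0.11070231853814737 [ 179.90554769   64.79328429 -159.7505885 ] F press 0.5655848941886362 -0.4677205590613322 1.020285664423015 q [  8.8 -39.5 -65.7  -0.6  10.5  -4.9] 0.08546620324929914
```

```bash
python3 - <<'E'
from h import *
plan([.5202,.2651,.165],Rt(200,0),16)
c=cam('top'); 
for uv in [(168,220)]: print('beaker approx',plane(c,[uv],.07))
E
```

```text
[-0.0031,0.0085,-0.0014],[0.01, 4.05, 0.02]
[-0.003,0.0085,-0.0017],[0.01, 4.05, 0.02]
[-0.0028,0.0085,-0.0019],[0.01, 4.05, 0.02]
[-0.0027,0.0085,-0.0021],[0.01, 4.05, 0.02]
[-0.0025,0.0085,-0.0022],[0.01, 4.05, 0.02]
[-0.0024,0.0085,-0.0024],[0.01, 4.05, 0.02]
[-0.0022,0.0085,-0.0026],[0.01, 4.05, 0.02]
[-0.002,0.0085,-0.0027],[0.01, 4.05, 0.02]
[-0.0018,0.0085,-0.0029],[0.01, 4.05, 0.02]
[-0.0016,0.0085,-0.003],[0.01, 4.05, 0.02]
[-0.0014,0.0085,-0.0031],[0.01, 4.05, 0.02]
[-0.0011,0.0085,-0.0032],[0.01, 4.05, 0.02]
[-0.0009,0.0085,-0.0033],[0.01, 4.05, 0.02]
[-0.0007,0.0085,-0.0033],[0.01, 4.05, 0.02]
[-0.0004,0.0085,-0.0034],[0.01, 4.05, 0.02]
[-0.0002,0.0085,-0.0034],[0.01, 4.05, 0.02]
beaker approx [[0.59169545 0.37396939 0.07      ]]
```

```bash

python3 -m handwheel '[[-0.0031,0.0085,-0.0014,0,4.05,0],[-0.003,0.0085,-0.0017,0,4.05,0],[-0.0028,0.0085,-0.0019,0,4.05,0],[-0.0027,0.0085,-0.0021,0,4.05,0],[-0.0025,0.0085,-0.0022,0,4.05,0],[-0.0024,0.0085,-0.0024,0,4.05,0],[-0.0022,0.0085,-0.0026,0,4.05,0],[-0.002,0.0085,-0.0027,0,4.05,0]]' -1 30
python3 -m handwheel '[[-0.0018,0.0085,-0.0029,0,4.05,0],[-0.0016,0.0085,-0.003,0,4.05,0],[-0.0014,0.0085,-0.0031,0,4.05,0],[-0.0011,0.0085,-0.0032,0,4.05,0],[-0.0009,0.0085,-0.0033,0,4.05,0],[-0.0007,0.0085,-0.0033,0,4.05,0],[-0.0004,0.0085,-0.0034,0,4.05,0],[-0.0002,0.0085,-0.0034,0,4.05,0]]'
python3 st.py; python3 - <<'E'
from h import *
plan([.5202,.2651,.130],Rt(200,0),8)
c=cam('scene'); t=cam('top'); 
a=np.array([np.cos(np.radians(20)),np.sin(np.radians(20))]); b=np.array([-a[1],a[0]]); O=np.array([.6228,.1588])
for c in (c,t):
    P=cloud(c); q=P[:,:,:2]-O; X=q@a; Y=q@b; hsv=cv2.cvtColor(c['img'],cv2.COLOR_RGB2HSV)
    m=(abs(X)<.035)&(abs(Y)<.03)&(P[:,:,2]>.04)&(P[:,:,2]<.085)&(hsv[:,:,1]>60)
    print(m.sum()); 
    if m.sum(): print(np.percentile(X[m],[2,50,98]),np.percentile(Y[m],[2,50,98]))
a1=cam('scene')['img'][150:270,220:360,::-1]; b1=t['img'][130:290,140:300,::-1]
cv2.imwrite('pics/m5.png',np.hstack([cv2.resize(a1,(450,386),interpolation=2),cv2.resize(b1,(346,386),interpolation=2)]))
E
```

```text
time: 18.5
ee_pos: [0.5442, 0.2013, 0.1378]
tcp_rot: [180.0, 32.2, -159.7]
wrist_force: [-0.2, -0.3, 0.0]
opening: -0.0003
time: 19.17
ee_pos: [0.5206, 0.2651, 0.1644]
tcp_rot: [180.0, -0.2, -159.7]
wrist_force: [-0.7, -0.1, -0.8]
opening: 0.0002
press xyz of tcp -0.05964150949370341 0.1348560614548104 0.16436632445505686 [ 1.79974693e+02 -1.69044794e-01 -1.59667342e+02] F press -0.6609322855843986 0.08566674235769269 -0.7564268164741618 q [27.   9.   5.2 86.4  0.   6.6] 0.0001565816350582654
[0,0,0.0043],[0.0, -0.02, 0.04]
[0,0,0.0043],[0.0, -0.02, 0.04]
[0,0,0.0043],[0.0, -0.02, 0.04]
[0,0,0.0043],[0.0, -0.02, 0.04]
[0,0,0.0043],[0.0, -0.02, 0.04]
[0,0,0.0043],[0.0, -0.02, 0.04]
[0,0,0.0043],[0.0, -0.02, 0.04]
[0.0001,0,0.0043],[0.0, -0.02, 0.04]
149
[-0.02855365 -0.01847149  0.00989746] [-0.0254549  -0.01133472  0.01683987]
79
[-0.0258995  -0.01594884  0.00743341] [-0.02347177 -0.00460296  0.02295213]
```

View pics/m5.png

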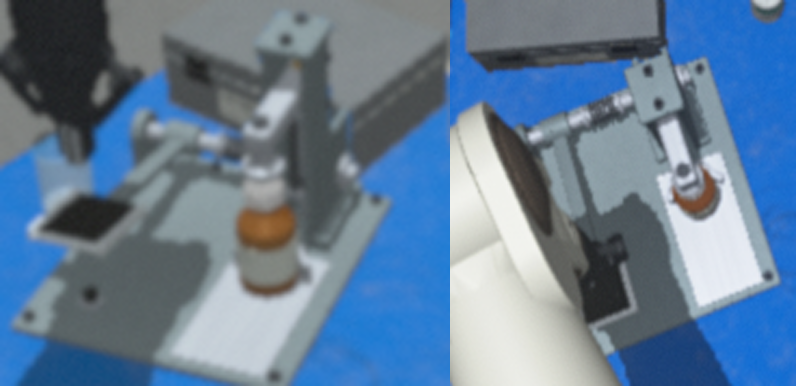

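The bottle stands upright against the fence, with its edges at x −25.5 mm and y ±23 mm, so it is centred. The closed fingertips are over the tread. Now the pedal.

```bash

python3 -m handwheel '[[0,0,0.006,0,0,0],[0,0,0.008,0,0,0],[0,0,0.008,0,0,0],[0,0,0.008,0,0,0],[0,0,0.007,0,0,0],[0,0,0.006,0,0,0],[0,0,0.004,0,0,0],[0,0,0.003,0,0,0]]'
python3 -m handwheel '[[0,0,0.003,0,0,0],[0,0,0.003,0,0,0],[0,0,0.003,0,0,0],[0,0,0.003,0,0,0],[0,0,0.003,0,0,0],[0,0,0.003,0,0,0],[0,0,0.003,0,0,0],[0,0,0.003,0,0,0]]'
python3 st.py
python3 -m handwheel '[[0,0,0.003,0,0,0],[0,0,0.003,0,0,0],[0,0,0.003,0,0,0],[0,0,0.003,0,0,0],[0,0,0.003,0,0,0],[0,0,0.0025,0,0,0],[0,0,0.0025,0,0,0],[0,0,0.002,0,0,0]]'
python3 st.py
```

```text
time: 19.98
ee_pos: [0.5198, 0.2642, 0.1142]
tcp_rot: [180.0, -0.0, -159.7]
wrist_force: [-0.6, -0.3, -0.4]
opening: 0.0
time: 20.65
ee_pos: [0.5199, 0.2643, 0.0907]
tcp_rot: [180.0, -0.0, -159.7]
wrist_force: [-2.5, -0.6, 5.5]
opening: -0.0001
press xyz of tcp -0.06062000920010274 0.13434821560433083 0.09065460343151246 [ 1.79957471e+02 -2.39597411e-03 -1.59668249e+02] F press -2.571174550790772 0.312059124898446 5.527045197146856 q [26.9  9.3 -2.6 78.1  0.   6.6] -9.23570415157745e-05
time: 21.32
ee_pos: [0.5196, 0.2642, 0.0685]
tcp_rot: [180.0, -0.1, -159.7]
wrist_force: [-5.5, -1.6, 6.7]
opening: 0.0002
press xyz of tcp -0.060977813725343076 0.13430917350797325 0.06850694006373886 [ 1.79960574e+02 -5.20215438e-02 -1.59670493e+02] F press -5.715469191183368 0.39421582550893086 6.672939036079305 q [26.9  9.8 -4.5 75.7  0.   6.6] 0.00017744472037822367
```

```bash

python3 -m handwheel '[[0,0,0.002,0,0,0],[0,0,0.002,0,0,0],[0,0,0.002,0,0,0],[0,0,0.0015,0,0,0],[0,0,0.0015,0,0,0],[0,0,0.0015,0,0,0],[0,0,0.001,0,0,0],[0,0,0.0005,0,0,0]]'
python3 st.py
```

```text
time: 21.98
ee_pos: [0.5196, 0.2642, 0.0572]
tcp_rot: [180.0, -0.0, -159.7]
wrist_force: [-6.8, -3.3, 11.4]
opening: -0.0002
press xyz of tcp -0.06096980708508599 0.13432919814484987 0.05724578863293966 [ 1.79958826e+02 -2.77749360e-02 -1.59667819e+02] F press -7.518512791195165 -0.7747713612972648 11.364767395455177 q [26.9 10.1 -5.4 74.5  0.   6.6] -0.0001616356894298042
```

```bash

python3 -m handwheel '[[0,0,0.001,0,0,0],[0,0,0.001,0,0,0],[0,0,0.001,0,0,0],[0,0,0.001,0,0,0],[0,0,0,0,0,0],[0,0,0,0,0,0],[0,0,0,0,0,0],[0,0,0,0,0,0]]'
python3 st.py
```

```text
time: 22.65
ee_pos: [0.5197, 0.2642, 0.0533]
tcp_rot: [180.0, -0.0, -159.7]
wrist_force: [-6.5, -2.5, 10.1]
opening: -0.0001
press xyz of tcp -0.06082946677641657 0.1343310000724583 0.053289425324214185 [ 1.79959266e+02 -1.35715901e-02 -1.59670605e+02] F press -6.962311955511487 -0.12387129584637593 10.112743931851181 q [26.9 10.2 -5.8 74.1  0.   6.6] -7.424753102545834e-05
```

Not on the stop yet (no force step), so I'll continue in small steps.

```bash

python3 -m handwheel '[[0,0,0.0006,0,0,0],[0,0,0.0006,0,0,0],[0,0,0.0006,0,0,0],[0,0,0,0,0,0],[0,0,0,0,0,0],[0,0,0,0,0,0],[0,0,0,0,0,0],[0,0,0,0,0,0]]'
python3 st.py
```

```text
time: 23.32
ee_pos: [0.5198, 0.2643, 0.0517]
tcp_rot: [180.0, 0.0, -159.7]
wrist_force: [-5.5, -3.0, 11.7]
opening: -0.0005
press xyz of tcp -0.060714164720543716 0.13434262612894896 0.05165787711837809 [ 1.79956447e+02  6.55879248e-03 -1.59669018e+02] F press -6.227712659354402 -0.9661550220564857 11.664009938797784 q [26.9 10.2 -5.9 73.9  0.   6.6] -0.00046867024435788605
```

```bash

python3 -m handwheel '[[0,0,0.0005,0,0,0],[0,0,0.0005,0,0,0],[0,0,0.0004,0,0,0],[0,0,0,0,0,0],[0,0,0,0,0,0],[0,0,0,0,0,0],[0,0,0,0,0,0],[0,0,0,0,0,0]]'
python3 st.py
```

```text
time: 23.98
ee_pos: [0.5198, 0.2643, 0.0509]
tcp_rot: [180.0, 0.0, -159.7]
wrist_force: [-8.0, -2.6, 15.8]
opening: 0.0
press xyz of tcp -0.06069163337636456 0.13437249447913258 0.05089399887064796 [ 1.79954226e+02  2.86560609e-02 -1.59667922e+02] F press -8.459509358281693 0.27972315621589405 15.770883203872735 q [26.9 10.2 -6.  73.8  0.   6.6] 2.8224008953675203e-05
```

```bash

python3 -m handwheel '[[0,0,0.0005,0,0,0],[0,0,0.0005,0,0,0],[0,0,0,0,0,0],[0,0,0,0,0,0],[0,0,0,0,0,0],[0,0,0,0,0,0],[0,0,0,0,0,0],[0,0,0,0,0,0]]'
python3 st.py; python3 - <<'E'
from h import *
c=cam('scene'); save(c,'s6.png',(220,150,140,120),5)
E
```

```text
time: 24.65
ee_pos: [0.5199, 0.2643, 0.0506]
tcp_rot: [180.0, 0.1, -159.7]
wrist_force: [-10.0, -4.2, 22.1]
opening: 0.0001
press xyz of tcp -0.06064909372213298 0.1343258486110013 0.05063271611846932 [ 1.79952278e+02  5.71034905e-02 -1.59671029e+02] F press -10.810311522348652 -0.5412360295120756 22.074375846494533 q [26.9 10.2 -6.  73.7  0.   6.6] 0.00011323159342316819
```

View pics/s6.png

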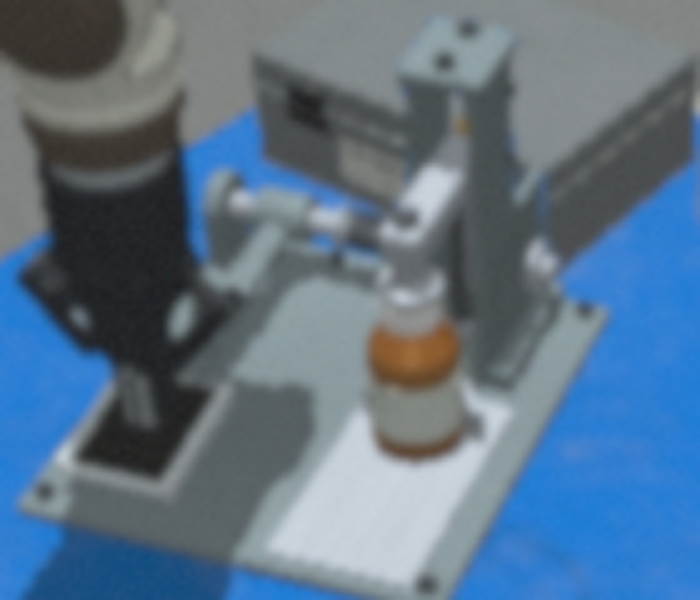

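The pedal is on its stop (the force steps up with hardly any travel), the ram is on the cap at (413,300), and the bottle is upright. Now let the pedal up smoothly.

```bash

python3 -m handwheel '[[0,0,-0.002,0,0,0],[0,0,-0.004,0,0,0],[0,0,-0.005,0,0,0],[0,0,-0.005,0,0,0],[0,0,-0.005,0,0,0],[0,0,-0.005,0,0,0],[0,0,-0.005,0,0,0],[0,0,-0.005,0,0,0]]'
python3 -m handwheel '[[0,0,-0.005,0,0,0],[0,0,-0.005,0,0,0],[0,0,-0.005,0,0,0],[0,0,-0.005,0,0,0],[0,0,-0.008,0,0,0],[0,0,-0.012,0,0,0],[0,0,-0.015,0,0,0],[0,0,-0.02,0,0,0]]'
python3 -m handwheel '[[0.02,0,-0.02,0,0,0],[0.02,0,-0.02,0,0,0],[0.02,0,-0.015,0,0,0],[0.02,0,-0.01,0,0,0],[0.02,0,0,0,0,0],[0.02,0,0,0,0,0],[0.01,0,0,0,0,0],[0,0,0,0,0,0]]'
python3 st.py; python3 - <<'E'
from h import *
a=np.array([np.cos(np.radians(20)),np.sin(np.radians(20))]); b=np.array([-a[1],a[0]]); O=np.array([.6228,.1588])
S=cam('scene');t=cam('top')
for c in (S,t):
    P=cloud(c); q=P[:,:,:2]-O; X=q@a; Y=q@b; hsv=cv2.cvtColor(c['img'],cv2.COLOR_RGB2HSV)
    m=(abs(X)<.035)&(abs(Y)<.03)&(P[:,:,2]>.04)&(P[:,:,2]<.085)&(hsv[:,:,1]>60)
    if m.sum(): print('body',m.sum(),np.percentile(X[m],[2,98]).round(4),np.percentile(Y[m],[2,98]).round(4))
    m=(abs(X+.06)<.02)&(abs(Y-.135)<.02)&(P[:,:,2]>.02); print('tread z',np.median(P[m][:,2]) if m.sum() else None)
a1=S['img'][150:270,220:360,::-1]; b1=t['img'][130:290,140:300,::-1]
cv2.imwrite('pics/m7.png',np.hstack([cv2.resize(a1,(450,386),interpolation=2),cv2.resize(b1,(346,386),interpolation=2)]))
E
```

```text
time: 25.37
ee_pos: [0.5206, 0.2645, 0.0851]
tcp_rot: [180.0, 0.1, -159.7]
wrist_force: [2.9, 0.5, 3.9]
opening: 0.0002
time: 26.03
ee_pos: [0.519, 0.2638, 0.1593]
tcp_rot: [180.0, -0.2, -159.7]
wrist_force: [-0.1, -0.2, 0.1]
opening: 0.0001
time: 26.7
ee_pos: [0.3967, 0.2185, 0.2254]
tcp_rot: [180.0, 0.0, -159.7]
wrist_force: [-0.2, 0.0, -0.2]
opening: 0.0001
press xyz of tcp -0.19207679809182973 0.1334313520666898 0.22544254597296856 [ 1.79958506e+02  6.04702819e-03 -1.59650799e+02] F press -0.18569479249673232 0.07727855825714246 -0.22329104516149106 q [28.8 -8.7 -5.8 92.9  0.   8.5] 0.0001201811924803139
body 148 [-0.0284  0.0097] [-0.026   0.0167]
tread z 0.08892256419088962
body 77 [-0.0257  0.008 ] [-0.0235  0.0228]
tread z 0.09035835980027995
```

View pics/m7.png

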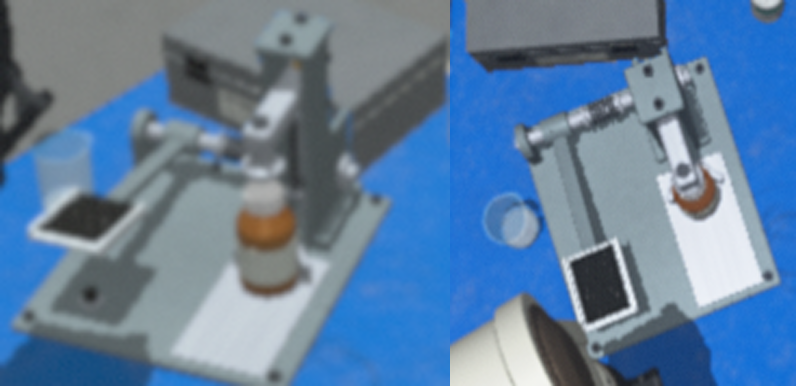

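The pedal is back up (tread z 0.09) and the bottle stands unmoved, with its cap lower under the ram. One numeric check of the cap, then hand in.

```bash
python3 - <<'E'
from h import *
# visible silhouette column through cap, before (m5) / after (m7), crop scale 3.2
for f in ('m5','m7'):
    g=cv2.cvtColor(cv2.imread(f'pics/{f}.png'),cv2.COLOR_BGR2HSV)[140:290:6,255:275].mean(1); print(f,[(int(140+6*i),int(x[1]),int(x[2])) for i,x in enumerate(g)][:16])
c=cam('scene'); a=np.array([np.cos(np.radians(20)),np.sin(np.radians(20))]); b=np.array([-a[1],a[0]]); O=np.array([.6228,.1588])
P=cloud(c); q=P[:,:,:2]-O; X=q@a;Y=q@b; hsv=cv2.cvtColor(c['img'],cv2.COLOR_RGB2HSV)
for r in range(196,222,2):
    u=220+int(265/3.214); print(r,P[r,u].round(3),X[r,u].round(3),hsv[r,u])
E
```

```text
m5 [(140, 20, 124), (146, 21, 107), (152, 21, 104), (158, 20, 109), (164, 21, 128), (170, 22, 179), (176, 20, 170), (182, 6, 150), (188, 1, 171), (194, 2, 165), (200, 2, 149), (206, 8, 135), (212, 83, 119), (218, 161, 136), (224, 160, 147), (230, 159, 147)]
m7 [(140, 21, 125), (146, 20, 106), (152, 21, 105), (158, 19, 108), (164, 20, 128), (170, 21, 180), (176, 21, 169), (182, 7, 150), (188, 2, 171), (194, 1, 173), (200, 2, 163), (206, 1, 145), (212, 20, 139), (218, 116, 140), (224, 160, 148), (230, 160, 148)]
196 [0.614 0.145 0.16 ] -0.013 [105  19 105]
198 [0.61  0.141 0.157] -0.018 [101  19 106]
200 [0.616 0.148 0.145] -0.01 [107  20 116]
202 [0.617 0.15  0.136] -0.008 [105  22 162]
204 [0.609 0.142 0.138] -0.018 [106  21 186]
206 [0.609 0.143 0.131] -0.018 [ 96   9 147]
208 [0.624 0.158 0.109] 0.001 [ 90   3 170]
210 [0.62  0.154 0.106] -0.004 [ 90   1 174]
212 [0.611 0.146 0.109] -0.015 [ 75   3 161]
214 [0.61  0.145 0.103] -0.016 [  0   0 145]
216 [0.61  0.146 0.096] -0.016 [ 13  29 139]
218 [0.608 0.144 0.091] -0.019 [ 13 132 147]
220 [0.607 0.143 0.086] -0.02 [ 15 153 155]
```

```bash
python3 -c "
from workcell import order; print(order.job_done())"
```

```text
the job is handed in; nothing more can be done
None
```

The bottle is standing upright in the press with its cap pressed on, and I handed the job in at about 27 s of the 64 s allowed. The hand was clear of everything by then.

**What I did:** I gripped the fallen brown bottle and turned it upright. I set it on the wear strip and slid it back into the V fence. Then I opened the jaws and pressed the pedal to its stop with closed fingertips.

**Last checks that agreed:**
- **Bottle position:** its edges measured x −26 mm and y ±23 mm about the press axis, the same before and after pressing, so it is centred and did not move.
- **Pedal:** the force rose from about 11 N to 22 N over the last 1 mm, which is the stop. Afterwards the tread was back at 90 mm.
- **Cap height:** depth puts the top of the cap at about 109 mm, against 108 mm expected when home and 115 mm when proud.
- **Beaker:** it still stands where it was in the last picture. I stayed well away from the two capped bottles, but did not re-measure them.

**Checks that were less certain:**
- **Cap travel:** the picture comparison gave only about 3.5 to 5 mm of cap movement against 6.5 mm expected. The image is blurred, and I relied on the depth reading and the pedal reaching its stop.
- **Setting down:** the bottle met the strip with about 11 N. The contact with the fence peaked at about 22 N and was eased off before I released it.
- **First lift:** the arm reached its joint limits (j2 and j3) while too folded, and stopped a little short of the commanded pose. I corrected this before setting the bottle down.

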